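# Lid the bisque jars for the kiln

### The job

Get these four unglazed jars ready for the kiln: put each lid on the jar it was made for, judging by shape and size, so that it sits down flat and centred in the mouth, the square and oblong ones lined up with the sides of their jars. Set the lids down gently, never dropping one, leave the jars standing where they are, and leave the glaze tub and the mallet alone.

Things in the scene. Friction and masses are not known exactly. Their poses are not given: they have to be found in the camera images.
- jar_large: (mm) Larger round open jar of bare unglazed orange-pink fired clay, 96 diameter, 66 tall, mouth 84 diameter, loose, about 420 g. Origin at the centre of its underside, z up.
- jar_small: (mm) Smaller round open jar of the same clay, 66 diameter, 56 tall, mouth 56 diameter, loose, about 250 g. Origin at the centre of its underside, z up.
- jar_square: (mm) Square open jar of the same clay, 74 by 74, 62 tall, mouth 64 by 64, loose, about 360 g. Origin at the centre of its underside, z up. x and y run along its sides.
- jar_oblong: (mm) Oblong rectangular open jar of the same clay, 110 (along its x) by 64 (along its y), 54 tall, mouth 100 by 54, loose, about 420 g. Origin at the centre of its underside, z up.
- lid_large: (mm) Lid of the larger round jar, same clay, about 160 g: round plate 104 diameter, round step 68 diameter, round knob 26 diameter. Starts upright, step down: step z 0 to 8, plate z 8 to 16, knob z 16 to 46. Origin under the step's centre, z up. Seated, the plate rests on the rim, the step is in the mouth, its origin 58 above the jar's.
- lid_small: (mm) Lid of the smaller round jar, same clay, about 80 g: round plate 76 diameter, round step 40 diameter, round knob 24 diameter. Starts upright, step down: step z 0 to 8, plate z 8 to 16, knob z 16 to 46. Origin under the step's centre, z up. Seated, the plate rests on the rim, the step is in the mouth, its origin 48 above the jar's.
- lid_square: (mm) Lid of the square jar, same clay, about 130 g: square plate 82 by 82, square step 50 by 50, square knob 24 by 24, all sides along x and y. Starts upright, step down: step z 0 to 8, plate z 8 to 16, knob z 16 to 46. Origin under the step's centre, z up. Seated, the plate rests on the rim, the step is in the mouth, its origin 54 above the jar's.
- lid_oblong: (mm) Lid of the oblong jar, same clay, about 160 g: plate 118 (along its x) by 72, step 84 by 40, a bar handle 50 long (along x) and 20 wide (along y). Starts upright, step down: step z 0 to 8, plate z 8 to 16, bar z 16 to 46. Origin under the step's centre, z up. Seated, the plate rests on the rim, the step is in the mouth, its origin 46 above the jar's.
- tub: (mm) Bystander: closed round grey glaze tub with a white cap, 84 diameter, 95 tall, to the left of the work; loose. Origin at the centre of its underside.
- mallet: (mm) Bystander: small wooden mallet lying to the right of the work, head 44 diameter and 70 long along its y, handle 20 diameter reaching 160 from the head's middle along its -x; loose. Origin under the middle of the head.
Mind the look-alikes: they are no part of the job. Leave any green look-alike of the jar_square alone.

How it is judged:
By the outcome, as a careful person would: the job done as asked, in the order asked, and still so for the second after the job is handed in, with the robot touching nothing.
It also fails if it takes over 96 s, if anything falls off the work surface, if the arm or the gripper's body presses on something with over 40 N, if the wrist force passes 120 N, or if a joint passes its speed limit or range.

### The arm

A 6-joint arm with a two-finger parallel gripper is mounted at the origin on the work surface. World frame = base frame: x ahead of the robot, y to its left, z up, the work surface at z = 0. Lengths are in mm, angles in rad, forces in N, time in s.
With the tool pointing down it reaches from about 375 to 750 mm from the base axis. Payload 9 kg.
Tool frame: the origin (TCP) lies between the finger pads; the fingertips stand 11 mm ahead of it and the grasp point (between the pads) lies 8 mm behind it; z points along the fingers, y is the line along which they close (so a half turn about z gives the same grasp; the last joint's range is limited). The gripper opens to 85 mm and grips with 20 to 120 N. Pads are 22 mm wide; open, the fingers measure 114 mm over their backs; the gripper's body (76 mm by 85 mm) begins 54 mm behind the grasp point. The pads swing forward as they close: fully open they stand 13 mm farther back than shut.
Start: joints at [-1.499, 0.104, 0.097, 1.564, 0, 1.353], TCP at [171.466, -575.009, 242.331] pointing down, gripper open.
Joint ranges: [-2.99, 2.99], [-0.84, 1.86], [-1.1, 1.16], [-1.84, 2.11], [-1.51, 1.56], [-3.14, 3.14]. Speed limits (rad/s): [2.22, 2.22, 2.57, 3.14, 3.14, 3.14].

### API

Orientations are given as a rotation vector (axis times angle).
In Python, from workcell import * gives the robot as it stands.
- The arm moves only by the shell command python3 -m creep 'ROWS' [FORCE]. ROWS is JSON, a list of rows, each a list of 7 numbers: the turn, a rotation vector about the world's x, y, z in units of 5 degrees (1.0 is 5 degrees), then the shift along the world's x, y, z in units of 25 mm (1.0 is 25 mm), then the closure, from 0 (fully open) to 1 (shut). A call has 1 to 5 rows; each row is the pose to reach, as a shift and turn from the pose commanded when the call began; what a row does not reach only later rows make up. A row lasts 1/12 s, in which the tool goes at most 41.7 mm and 7.16 degrees, less where a joint would pass 70% of its speed; a pose out of reach is approached as far as the arm can. A call with a gripper value outside its range is refused whole. The fingers move at their own pace and stop on an object; FORCE is the grip in N (left out, the last holds). Time passes only in rows, so rows that repeat a pose let the fingers close. It gives the time, the measured TCP pose, the force, the opening and the grip force at its end, in the units of the state.
- state(): the state, without advancing time (a new reading comes with each control period).
- get_image(name): name is "scene" or "top" or "wrist"; returns a dict with "frame" (480x640x3 uint8, red, green, blue), "fx", "fy", "cx", "cy" (pixels), "view" (4x4, takes a point from world to camera coordinates). Camera axes: x right, y down, z forward; pixel columns grow to the right and rows downward; lengths in mm; the calibration is good to about 2 mm. The wrist camera is an equidistant fisheye: a pixel r from the principal point sees the ray r / f radians off the axis. A picture is of the moment at which its call begins. There is no depth.
- finish_job(): hands the job in; it is judged then, once.
The state is a dict: "time": time; "joints": joint angles; "joint_velocities": joint speeds; "joint_torque": joint torques, N m; "tcp_pos": TCP position; "eef_rot": TCP orientation; "ft_force": force on the tool from outside, world axes, zero at the start; "moment": the same for the moment, N m; "opening": finger opening in mm; "grip_force": force on a finger pad.
Only numpy, scipy, OpenCV 4.12 (cv2) and the standard library are available. Lean on these libraries where they do the work, as an engineer would, in place of code of your own. Each camera call takes 0.05 s, during which the arm holds its last target. There are 200 camera calls.

## Working session

There is one attempt and no reset: what is moved stays moved. The work goes in short steps, Python scripts to look and compute and a shell command to move; the robot and the scene stay as the last step left them, time stands still between calls to the robot, and variables do not carry over. Pictures are saved under pics/ and viewed, at most 14 in all, crops included, and the job is handed in when it is done.

```bash
mkdir -p pics; ls
python3 - <<'E'
from workcell import *
import cv2,pickle
d={}
for n in("top","scene"):
    g=get_image(n);d[n]=g
    cv2.imwrite(f"pics/{n}0.png",g["frame"][:,:,::-1])
    print(n,g["fx"],g["fy"],g["cx"],g["cy"],g["view"])
pickle.dump(d,open("img0.pkl","wb"))
print(state())
E
```

```text
pics
top 488.4152842055823 488.4152842055823 323.4625385652668 249.53472805033815 [[ 1.35384041e-02 -9.99533639e-01  2.73718042e-02 -2.95225608e+01]
 [-9.94241698e-01 -1.63668513e-02 -1.05903600e-01  4.81427779e+02]
 [ 1.06302201e-01 -2.57804234e-02 -9.93999604e-01  1.05641759e+03]
 [ 0.00000000e+00  0.00000000e+00  0.00000000e+00  1.00000000e+00]]
scene 543.8357640197738 543.8357640197738 330.9956518171372 244.38551825726037 [[ 1.56308961e-01  9.87704533e-01 -2.69510472e-03 -6.27086216e+01]
 [ 7.98096337e-01 -1.27909181e-01 -5.88796635e-01 -3.72115490e+02]
 [-5.81901834e-01  8.98832372e-02 -8.08276722e-01  1.71873944e+03]
 [ 0.00000000e+00  0.00000000e+00  0.00000000e+00  1.00000000e+00]]
{'time': 0.1, 'joints': array([-1.49872240e+00,  1.04637996e-01,  9.65617193e-02,  1.56390528e+00,
        3.32868615e-06,  1.35309076e+00]), 'joint_velocities': array([-0.00023009, -0.00087304,  0.00217523,  0.00166516,  0.00183605,
        0.00102779]), 'joint_torque': array([ 7.34046567e-03, -5.58202672e+01,  5.04722929e+01,  1.27155671e-02,
       -1.36812769e-04, -4.02734247e-05]), 'tcp_pos': array([ 171.43065579, -574.69415834,  241.60909101]), 'eef_rot': array([-3.10750504e+00, -4.53422979e-01, -1.40607858e-04]), 'ft_force': array([-0.11104763,  1.149151  , -0.89622803]), 'moment': array([0.02328373, 0.03074408, 0.00319404]), 'grip_force': 0.0, 'opening': 85.5157516451898}
```

View pics/top0.png

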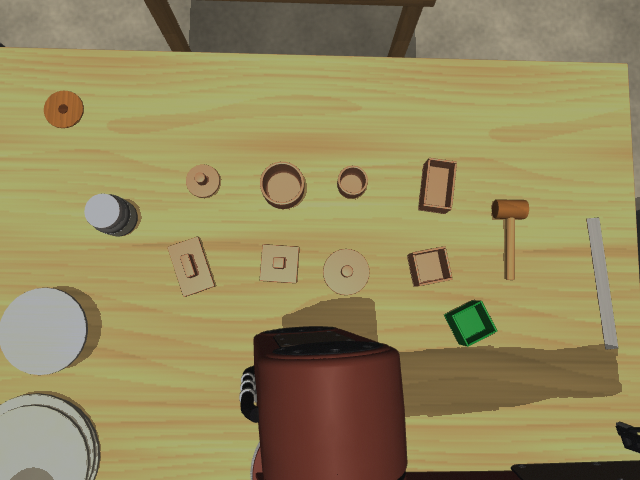

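View pics/scene0.png

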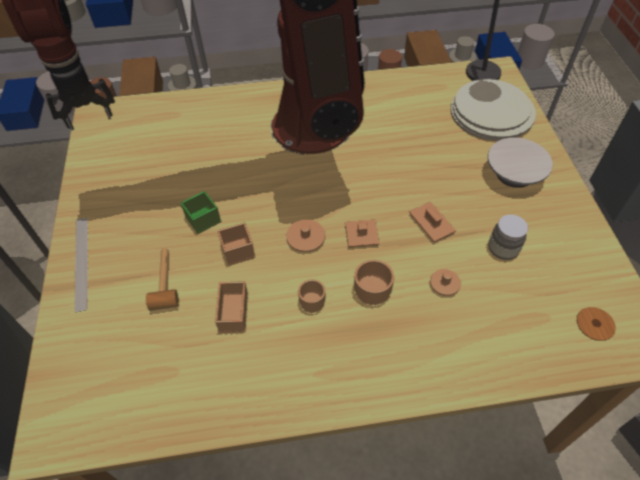

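The top view shows lids: small (203,181), oblong (191,266), square (279,264), large (346,271). It shows jars: large (283,185), small (352,182), oblong (438,186), square (430,266). The green decoy is at (470,323), the tub at (112,213) and the mallet at (510,210). The scene view agrees.

Run:
```python
import cv2
im=cv2.imread("pics/top0.png")
cv2.imwrite("pics/cl.png",cv2.resize(im[150:310,160:380],(792,576),interpolation=cv2.INTER_CUBIC))  #x3.6
cv2.imwrite("pics/cj.png",cv2.resize(im[145:305,250:470],(792,576),interpolation=cv2.INTER_CUBIC))
```

```text
(no output)
```

View pics/cl.png

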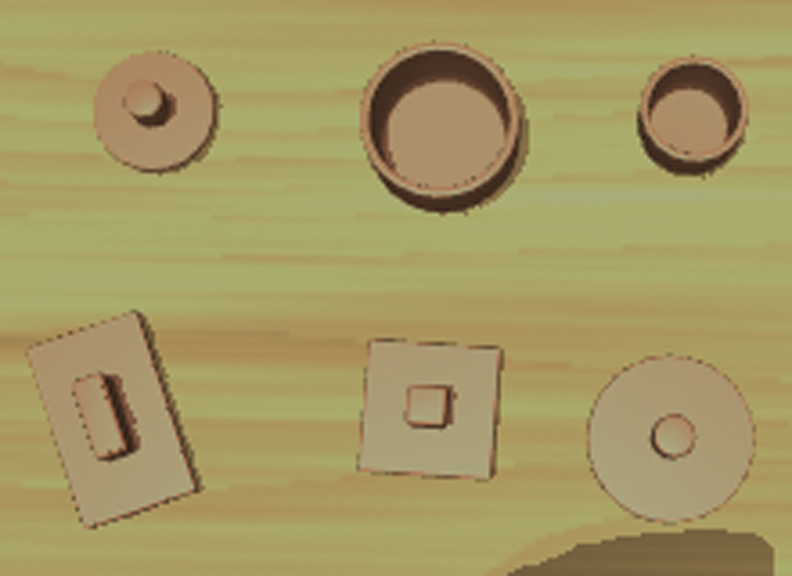

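View pics/cj.png

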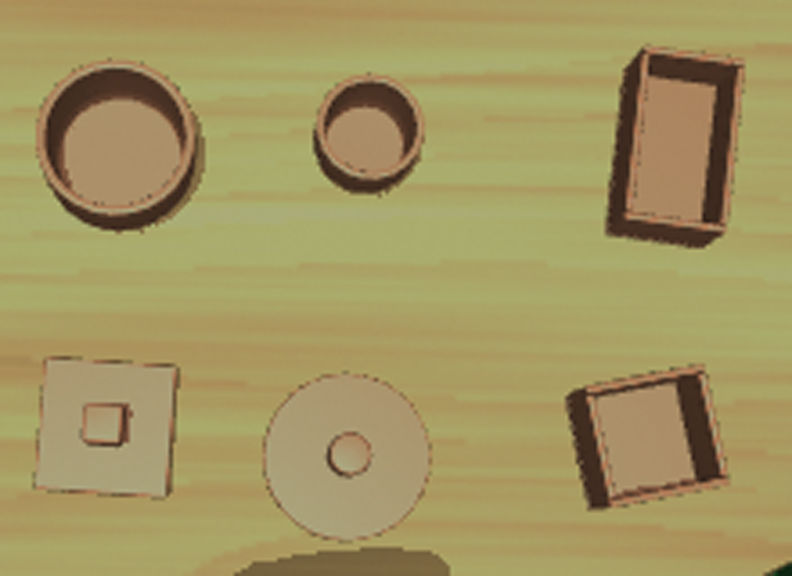

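```bash
cat > h.py <<'E'
import numpy as np,pickle
from scipy.optimize import least_squares
def unproj(g,p,z):
    V=np.asarray(g["view"]);R,t=V[:3,:3],V[:3,3];c=-R.T@t
    p=np.atleast_2d(p).astype(float)
    d=np.c_[(p[:,0]-g["cx"])/g["fx"],(p[:,1]-g["cy"])/g["fy"],np.ones(len(p))]@R
    return (c+d*((z-c[2])/d[:,2])[:,None])[:,:2]
def proj(g,P):
    V=np.asarray(g["view"]);q=np.atleast_2d(P)@V[:3,:3].T+V[:3,3]
    return np.c_[q[:,0]/q[:,2]*g["fx"]+g["cx"],q[:,1]/q[:,2]*g["fy"]+g["cy"]]
def corners(x,y,a,w,h):  # w along x
    B=np.array([[w,h],[w,-h],[-w,-h],[-w,h]])/2
    c,s=np.cos(a),np.sin(a)
    return B@np.array([[c,s],[-s,c]])+[x,y]
def circ(x,y,D,n=72):
    t=np.linspace(0,2*np.pi,n);return np.c_[x+D/2*np.cos(t),y+D/2*np.sin(t)]
E
cat > m.py <<'E'
from h import *
import cv2
D=pickle.load(open("img0.pkl","rb"));g=D["top"]
f=lambda p,o:(np.array(p,float)+.5)/3.6-.5+o
cl,cj=np.array([160,150]),np.array([250,145])
out={}
# circles: extremes L,R,T,B in crop px
for n,(L,R,T,B),o,z,d in [("lid_small",(94,214.5,51,172),cl,16,76),("lid_large",(587,755,355,523),cl,16,104),
  ("jar_large",(37.5,197,61,215),cj,66,96),("jar_small",(316,424.5,74,181),cj,56,66)]:
    P=unproj(g,f([[L,(T+B)/2],[R,(T+B)/2],[(L+R)/2,T],[(L+R)/2,B]],o),z)
    c=[P[:2].mean(0)[1],P[2:].mean(0)[0]][::-1]
    print(n,np.round(c,1),"sizes",np.linalg.norm(P[0]-P[1]).round(1),np.linalg.norm(P[2]-P[3]).round(1),d); out[n]=(*c,0,z,d,d)
for n,pts,o,z,w,h in [("lid_square",[(369,340),(501,347),(491,478),(357,470)],cl,16,82,82),
 ("lid_oblong",[(136,312),(196,488),(88,527),(26,350)],cl,16,118,72),
 ("jar_oblong",[(745,61),(725,234),(624,216),(646,47)],cj,54,110,64),
 ("jar_square",[(704,365),(729,484),(607,509),(584,390)],cj,62,74,74)]:
    P=unproj(g,f(pts,o),z)
    s=least_squares(lambda v:np.abs(np.array([np.linalg.norm(corners(*v,w,h)-q,axis=1) for q in P])).min(1),[*P.mean(0),0.1*(1 if n=='jar_square' else 0)]).x if 0 else None
    r=min((least_squares(lambda v:(corners(*v,w,h)-np.roll(P,k,0)).ravel(),[*P.mean(0),a0]) for k in range(4) for a0 in(0,) ),key=lambda r:(r.cost>200,abs(r.x[2]) ))
    print(n,r.x.round(3),"sides",[np.linalg.norm(P[i]-P[i-1]).round(1) for i in range(4)],"rms",np.sqrt(r.cost/4).round(1)); out[n]=(*r.x,z,w,h)
pickle.dump(out,open("pose.pkl","wb"))
im=cv2.resize(g["frame"][140:310,155:475,::-1],None,fx=2.5,fy=2.5,interpolation=cv2.INTER_CUBIC)
for n,(x,y,a,z,w,h) in out.items():
    Q=circ(x,y,w) if n.endswith(("small","large")) else corners(x,y,a,w,h)
    u=(proj(g,np.c_[Q,np.full(len(Q),z)])-[155,140]+.5)*2.5-.5
    cv2.polylines(im,[np.round(u*8).astype(int)],True,(255,0,0),1,cv2.LINE_AA,3)
cv2.imwrite("pics/ov.png",im)
E
python3 m.py
```

```text
lid_small [634.8 252.4] sizes 75.0 77.4 76
lid_large [434.6 -73.6] sizes 104.2 104.1 104
jar_large [620.9  69.8] sizes 95.5 94.3 96
jar_small [632.8 -83.1] sizes 66.2 66.5 66
lid_square [ 4.5089e+02  7.6039e+01 -5.1000e-02] sides [np.float64(80.8), np.float64(81.9), np.float64(81.4), np.float64(82.5)] rms 0.5
lid_oblong [4.41487e+02 2.70933e+02 3.67000e-01] sides [np.float64(70.8), np.float64(115.6), np.float64(69.2), np.float64(116.1)] rms 1.1
jar_oblong [ 6.29981e+02 -2.76442e+02 -1.34000e-01] sides [np.float64(61.7), np.float64(109.3), np.float64(62.6), np.float64(106.9)] rms 1.0
jar_square [ 4.46318e+02 -2.54709e+02  2.04000e-01] sides [np.float64(74.2), np.float64(72.5), np.float64(74.9), np.float64(72.0)] rms 0.8
```

View pics/ov.png

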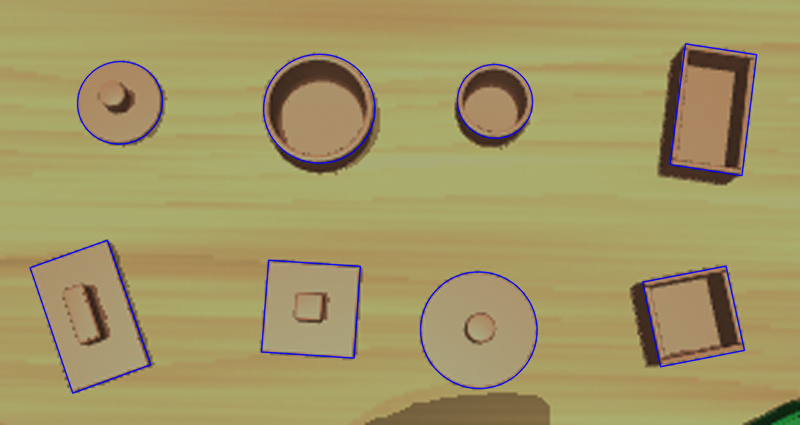

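The outlines fit to about 1 mm and the sizes match the specification. The top view puts the lids at large (435,-74), square (451,76), oblong (441,271) and small (635,252). I'll start with the large lid, turning the tool to close along world y (yaw 90°) on the way.

```bash
cat > go.py <<'E'
# usage: go.py x y z yaw_deg_of_tool_y : prints what remains, in move units
import sys,numpy as np
from workcell import *
from scipy.spatial.transform import Rotation as R
s=state();x,y,z,a=map(float,sys.argv[1:5]);a=np.radians(a)
Y=[np.cos(a),np.sin(a),0];Z=[0,0,-1];X=np.cross(Y,Z)
T=R.from_matrix(np.c_[X,Y,Z]);C=R.from_rotvec(s["eef_rot"])
print("turn",np.round(np.degrees((T*C.inv()).as_rotvec())/5,2),"shift",np.round((np.array([x,y,z])-s["tcp_pos"])/25,2))
print("t",round(s["time"],2),"tcp",s["tcp_pos"].round(1),"ft",np.round(s["ft_force"],1),"open",round(s["opening"],1),"grip",round(s["grip_force"],1),"j",np.round(s["joints"],2))
E
python3 go.py 434.6 -73.6 100 90
R='' 
python3 -m creep '[[0,0,1,0.2,0.6,0,0],[0,0,2.2,0.8,1.6,0,0],[0,0,3.6,1.4,2.8,0,0],[0,0,5,2,4,0,0],[0,0,6.4,2.6,5.2,0,0.2]]' 40
python3 go.py 434.6 -73.6 100 90
```

```text
turn [-0.000e+00 -2.000e-02  3.268e+01] shift [10.53 20.04 -5.66]
t 0.1 tcp [ 171.4 -574.7  241.6] ft [-0.1  1.1 -0.9] open 85.5 grip 0.0 j [-1.5   0.1   0.1   1.56  0.    1.35]
time: 0.52
tcp_pos: [236.8, -443.5, 241.7]
eef_rot: [-2.859, -1.3, -0.0]
ft_force: [1.4, -0.7, 0.3]
opening: 75.4
grip_force: 0.0
turn [-0.000e+00 -1.000e-02  2.622e+01] shift [ 7.91 14.8  -5.67]
t 0.52 tcp [ 236.8 -443.5  241.7] ft [ 1.4 -0.7  0.3] open 75.4 grip 0.0 j [-1.34 -0.19 -0.19  1.57  0.    0.95]
```

```bash
python3 -m creep '[[0,0,1.3,0.4,0.74,0,0.4],[0,0,2.6,0.8,1.48,0,0.4],[0,0,3.9,1.2,2.22,0,0.4],[0,0,5.2,1.6,2.96,0,0.4],[0,0,6.5,2,3.7,0,0.4]]' >/dev/null
python3 -m creep '[[0,0,1.3,0.4,0.74,0,0.4],[0,0,2.6,0.8,1.48,0,0.4],[0,0,3.9,1.2,2.22,0,0.4],[0,0,5.2,1.6,2.96,0,0.4],[0,0,6.5,2,3.7,0,0.4]]' >/dev/null
python3 -m creep '[[0,0,1.3,0.4,0.74,0,0.4],[0,0,2.6,0.8,1.48,0,0.4],[0,0,3.9,1.2,2.22,0,0.4],[0,0,5.2,1.6,2.96,0,0.4],[0,0,6.5,2,3.7,0,0.4]]' >/dev/null
python3 -m creep '[[0,0,1.3,0.4,0.74,-1,0.4],[0,0,2.6,0.8,1.48,-2,0.4],[0,0,3.9,1.2,2.22,-3,0.4],[0,0,5.2,1.6,2.96,-4,0.4],[0,0,6.7,1.91,3.7,-5,0.4]]'
python3 go.py 434.6 -73.6 100 90
```

```text
time: 2.18
tcp_pos: [434.5, -73.9, 115.9]
eef_rot: [0.011, 3.141, 0.0]
ft_force: [0.4, -0.4, -0.4]
opening: 51.3
grip_force: 0.0
turn [-0.    0.    0.08] shift [ 0.    0.01 -0.64]
t 2.18 tcp [434.5 -73.9 115.9] ft [ 0.4 -0.4 -0.4] open 51.3 grip 0.0 j [-0.47 -0.39 -0.58  1.38  0.   -0.46]
```

```bash
python3 -m creep '[[0,0,0.08,0,0,-0.7,0.4],[0,0,0.08,0,0,-1.4,0.4],[0,0,0.08,0,0,-2.1,0.4],[0,0,0.08,0,0,-2.8,0.4],[0,0,0.08,0,0,-3.1,0.4]]' >/dev/null
python3 -m creep '[[0,0,0,0,0,-0.15,0.4],[0,0,0,0,0,-0.3,0.4],[0,0,0,0,0,-0.3,0.4]]'
python3 - <<'E'
from workcell import *
import cv2
cv2.imwrite("pics/w1.png",get_image("wrist")["frame"][:,:,::-1])
E
python3 go.py 434.6 -73.6 31 90
```

```text
time: 2.85
tcp_pos: [434.3, -75.1, 32.4]
eef_rot: [0.009, 3.142, 0.0]
ft_force: [-1.1, -0.6, -0.2]
opening: 51.4
grip_force: 0.0
turn [0.   0.01 0.07] shift [ 0.    0.06 -0.07]
t 2.9 tcp [434.5 -75.2  32.9] ft [ 0.7  0.3 -0.1] open 51.0 grip 0.0 j [-0.47 -0.33 -0.69  1.21  0.   -0.46]
```

View pics/w1.png

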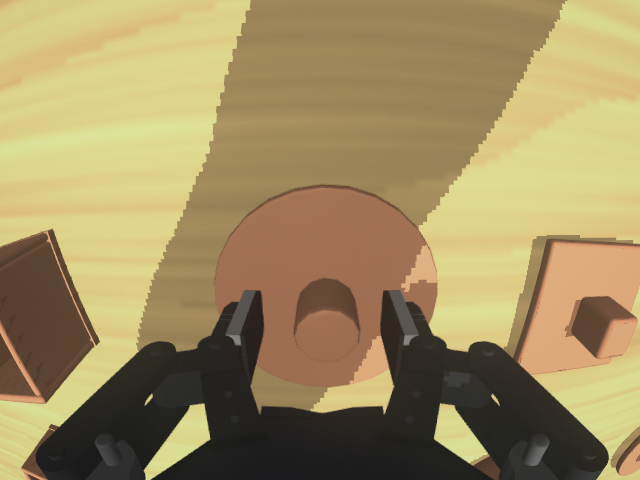

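The wrist view shows the pads either side of the large lid's knob. The knob is at about (326,335) against a pad midpoint of 322, i.e. about 1.4 mm toward +y, which agrees with the top camera. I'll correct that and close.

```bash
python3 -m creep '[[0,0,0.07,0,0.06,0,0.4],[0,0,0.07,0,0.06,0,0.7],[0,0,0.07,0,0.06,0,1],[0,0,0.07,0,0.06,0,1],[0,0,0.07,0,0.06,0,1]]' 40 >/dev/null
python3 -m creep '[[0,0,0,0,0,0,1],[0,0,0,0,0,0,1],[0,0,0,0,0,0,1],[0,0,0,0,0,0,1]]'
python3 go.py 620.9 69.8 150 90
```

```text
time: 3.65
tcp_pos: [434.7, -73.6, 33.1]
eef_rot: [-0.001, 3.141, -0.0]
ft_force: [-0.5, 1.6, 5.9]
opening: 25.0
grip_force: 39.2
turn [ 0.    0.01 -0.  ] shift [7.45 5.74 4.68]
t 3.65 tcp [434.7 -73.6  33.1] ft [-0.5  1.6  5.9] open 25.0 grip 39.2 j [-0.47 -0.33 -0.69  1.21  0.   -0.47]
```

```bash
python3 -m creep '[[0,0,0,0,0,0.3,1],[0,0,0,0,0,0.9,1],[0,0,0,0,0,1.7,1],[0,0,0,0,0,2.5,1],[0,0,0,0,0,3.3,1]]' >/dev/null
python3 -m creep '[[0,0,0,0.3,0.2,0.7,1],[0,0,0,0.9,0.7,1.2,1],[0,0,0,1.6,1.2,1.4,1],[0,0,0,2.4,1.8,1.4,1],[0,0,0,3.2,2.4,1.4,1]]' >/dev/null
python3 -m creep '[[0,0,0,0.9,0.7,0,1],[0,0,0,1.8,1.4,0,1],[0,0,0,2.7,2.1,0,1],[0,0,0,3.5,2.7,0,1],[0,0,0,3.9,3.1,0,1]]' >/dev/null
python3 -m creep '[[0,0,0,0.2,0.2,0,1],[0,0,0,0.35,0.24,0,1],[0,0,0,0.35,0.24,0,1],[0,0,0,0.35,0.24,0,1]]' 
python3 go.py 621 69.8 99 90
```

```text
time: 5.23
tcp_pos: [620.0, 69.4, 149.9]
eef_rot: [-0.0, -3.141, 0.0]
ft_force: [-0.5, -0.9, -1.5]
opening: 24.4
grip_force: 39.5
turn [ 0. -0.  0.] shift [ 0.04  0.02 -2.04]
t 5.23 tcp [620.   69.4 149.9] ft [-0.5 -0.9 -1.5] open 24.4 grip 39.5 j [-0.1   0.18  0.01  1.4  -0.   -0.1 ]
```

```bash
python3 -m creep '[[0,0,0,0.04,0.02,-0.4,1],[0,0,0,0.04,0.02,-0.9,1],[0,0,0,0.04,0.02,-1.4,1],[0,0,0,0.04,0.02,-1.7,1],[0,0,0,0.04,0.02,-1.7,1]]' >/dev/null
python3 -m creep '[[0,0,0,0,0,0,1],[0,0,0,0,0,0,1]]'
python3 - <<'E'
from workcell import *
import cv2,numpy as np
a=cv2.resize(get_image("scene")["frame"][220:330,300:460,::-1],(800,550),interpolation=cv2.INTER_CUBIC)[:,:]
b=get_image("wrist")["frame"][:,:,::-1]
cv2.imwrite("pics/p1.png",np.hstack([cv2.resize(a,(400,275)),cv2.resize(b,(367,275))]))
E
```

```text
time: 5.82
tcp_pos: [621.6, 70.5, 107.6]
eef_rot: [-0.0, 3.141, 0.0]
ft_force: [-0.3, -0.6, -0.4]
opening: 24.9
grip_force: 39.5
```

View pics/p1.png

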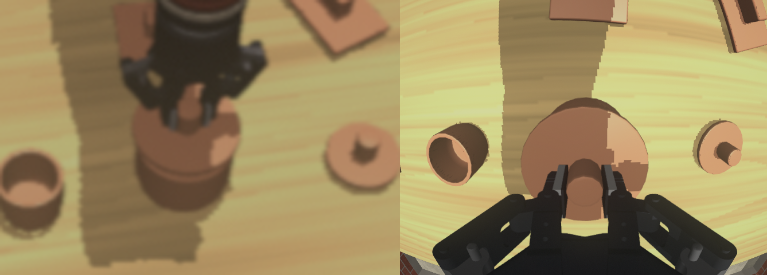

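The lid hangs level above the large jar in both views. In the scene half, the plate is at (186,130) directly above the body. Now I'll lower it slowly.

```bash
python3 -m creep '[[0,0,0,-0.02,-0.02,-0.12,1],[0,0,0,-0.02,-0.02,-0.24,1],[0,0,0,-0.02,-0.02,-0.36,1],[0,0,0,-0.02,-0.02,-0.46,1],[0,0,0,-0.02,-0.02,-0.52,1]]' 
python3 -m creep '[[0,0,0,0,0,-0.03,1],[0,0,0,0,0,-0.06,1],[0,0,0,0,0,-0.09,1],[0,0,0,0,0,-0.12,1],[0,0,0,0,0,-0.12,1]]'|grep -E "tcp|ft" 
python3 -m creep '[[0,0,0,0,0,-0.02,1],[0,0,0,0,0,-0.04,1],[0,0,0,0,0,-0.04,1]]'|grep -E "tcp|ft"
```

```text
time: 6.33
tcp_pos: [620.7, 70.0, 93.7]
eef_rot: [0.0, -3.141, -0.0]
ft_force: [0.5, 0.2, -2.1]
opening: 24.6
grip_force: 39.5
tcp_pos: [620.9, 70.0, 91.2]
ft_force: [0.4, 0.1, -1.2]
tcp_pos: [621.0, 70.0, 91.1]
ft_force: [-3.2, 0.5, 4.7]
```

```bash
python3 -m creep '[[0,0,0,0,0,-0.02,1],[0,0,0,0,0,-0.02,0.66],[0,0,0,0,0,-0.02,0.6],[0,0,0,0,0,-0.02,0.5],[0,0,0,0,0,-0.02,0.4]]' 
python3 -m creep '[[0,0,0,0,0,0,0.4],[0,0,0,0,0,0.4,0.4],[0,0,0,0,0,1,0.4],[0,0,0,0,0,1.8,0.4],[0,0,0,0,0,2.6,0.4]]'
python3 go.py 450.9 76 120 87.1
```

```text
time: 7.42
tcp_pos: [621.0, 70.0, 89.7]
eef_rot: [-0.0, 3.142, 0.0]
ft_force: [-0.0, 0.2, 0.1]
opening: 51.2
grip_force: 0.0
time: 7.83
tcp_pos: [620.7, 70.0, 156.0]
eef_rot: [0.0, -3.141, -0.0]
ft_force: [-0.2, -0.1, 0.9]
opening: 50.9
grip_force: 0.0
turn [-0.   -0.01 -0.58] shift [-6.79  0.24 -1.44]
t 7.83 tcp [620.7  70.  156. ] ft [-0.2 -0.1  0.9] open 50.9 grip 0.0 j [-0.1   0.18  0.02  1.41  0.   -0.1 ]
```

```bash
python3 -m creep '[[0,0,-0.2,-0.6,0,0,0.4],[0,0,-0.4,-1.8,0.1,0,0.4],[0,0,-0.58,-3.2,0.2,0,0.4],[0,0,-0.58,-4.6,0.24,0,0.4],[0,0,-0.58,-5.8,0.24,0,0.4]]' >/dev/null
python3 -m creep '[[0,0,0,-0.6,0,-0.3,0.4],[0,0,0,-0.95,0,-0.9,0.4],[0,0,0,-0.98,0,-1.6,0.4],[0,0,0,-0.98,0,-1.6,0.4],[0,0,0,-0.98,0,-1.6,0.4]]'  >/dev/null
python3 go.py 450.9 76 33 87.1
```

```text
turn [-0.   -0.01 -0.  ] shift [-0.01 -0.   -3.29]
t 8.67 tcp [451.2  76.  115.2] ft [-0.7  0.5 -0.5] open 50.9 grip 0.0 j [-0.12 -0.33 -0.54  1.36  0.   -0.07]
```

```bash
python3 -m creep '[[0,0,0,0,0,-0.7,0.4],[0,0,0,0,0,-1.5,0.4],[0,0,0,0,0,-2.4,0.4],[0,0,0,0,0,-3,0.4],[0,0,0,0,0,-3.25,0.4]]' >/dev/null
python3 -m creep '[[0,0,0,0,0,0,0.4],[0,0,0,0,0,0,0.6],[0,0,0,0,0,0,0.8],[0,0,0,0,0,0,1],[0,0,0,0,0,0,1]]' >/dev/null
python3 -m creep '[[0,0,0,0,0,0,1],[0,0,0,0,0,0,1],[0,0,0,0,0,0,1]]'
python3 go.py 446.3 -254.7 150 101.7
```

```text
time: 9.75
tcp_pos: [452.8, 75.9, 35.3]
eef_rot: [0.079, 3.138, -0.0]
ft_force: [-0.1, 0.4, 6.5]
opening: 23.2
grip_force: 40.4
turn [-0.    0.03  2.92] shift [ -0.26 -13.22   4.59]
t 9.75 tcp [452.8  75.9  35.3] ft [-0.1  0.4  6.5] open 23.2 grip 40.4 j [-0.12 -0.27 -0.64  1.2   0.   -0.07]
```

```bash
python3 -m creep '[[0,0,0,0,0,0.3,1],[0,0,0,0,0,0.9,1],[0,0,0,0,0,1.7,1],[0,0,0,0,0,2.5,1],[0,0,0,0,0,3.3,1]]' >/dev/null
python3 -m creep '[[0,0,0.1,0,-0.4,0.7,1],[0,0,0.4,0,-1.2,1.2,1],[0,0,0.8,0,-2.2,1.3,1],[0,0,1.2,0,-3.2,1.3,1],[0,0,1.6,0,-4.2,1.3,1]]' >/dev/null
python3 -m creep '[[0,0,0.3,0,-1,0,1],[0,0,0.6,-0.1,-2,0,1],[0,0,0.9,-0.1,-3,0,1],[0,0,1.1,-0.18,-4,0,1],[0,0,1.32,-0.18,-5,0,1]]' >/dev/null
python3 -m creep '[[0,0,0,0,-1,0,1],[0,0,0,0,-2,0,1],[0,0,0,0,-2.9,0,1],[0,0,0,0,-3.5,0,1],[0,0,0,0,-3.9,0,1]]'>/dev/null
python3 -m creep '[[0,0,0,0,-0.13,-0.2,1],[0,0,0,0,-0.13,-0.7,1],[0,0,0,0,-0.13,-1.2,1],[0,0,0,0,-0.13,-1.6,1],[0,0,0,0,-0.13,-1.6,1]]' >/dev/null
python3 -m creep '[[0,0,0,0,0,0,1],[0,0,0,0,0,0,1]]'
python3 go.py 446.3 -254.7 88 101.7
python3 - <<'E'
from workcell import *
import cv2,numpy as np
a=cv2.resize(get_image("scene")["frame"][190:290,190:320,::-1],(780,600),interpolation=cv2.INTER_CUBIC)
b=get_image("wrist")["frame"][:,:,::-1]
cv2.imwrite("pics/p2.png",np.hstack([cv2.resize(a,(390,300)),cv2.resize(b,(400,300))]))
E
```

```text
time: 12.0
tcp_pos: [447.1, -254.3, 108.7]
eef_rot: [-0.322, 3.125, 0.0]
ft_force: [0.7, -0.3, -0.1]
opening: 23.2
grip_force: 39.4
turn [-0.    0.   -0.01] shift [-0.03 -0.01 -0.83]
t 12.0 tcp [ 447.1 -254.3  108.7] ft [ 0.7 -0.3 -0.1] open 23.2 grip 39.4 j [-0.77 -0.14 -0.39  1.32  0.   -0.98]
```

View pics/p2.png

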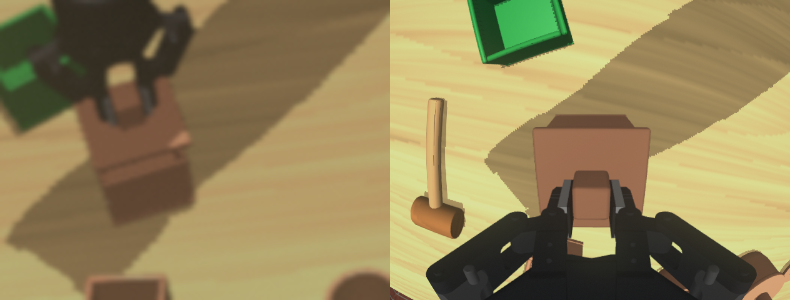

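The square lid is level and parallel to its jar. In the wrist view, the plate centre is at column 592 and the jar's visible far edge at 590. Lowering it now.

```bash
python3 -m creep '[[0,0,0,-0.02,0,-0.15,1],[0,0,0,-0.02,0,-0.3,1],[0,0,0,-0.02,0,-0.45,1],[0,0,0,-0.02,0,-0.58,1],[0,0,0,-0.02,0,-0.68,1]]' | grep -E "tcp|ft"
python3 -m creep '[[0,0,0,0,0,-0.03,1],[0,0,0,0,0,-0.06,1],[0,0,0,0,0,-0.09,1],[0,0,0,0,0,-0.12,1],[0,0,0,0,0,-0.12,1]]'|grep -E "tcp|ft" 
python3 -m creep '[[0,0,0,0,0,-0.02,1],[0,0,0,0,0,-0.04,1],[0,0,0,0,0,-0.04,1]]'|grep -E "tcp|ft"
```

```text
tcp_pos: [446.3, -254.6, 90.9]
ft_force: [-1.1, -0.4, -2.0]
tcp_pos: [446.6, -254.9, 89.4]
ft_force: [-1.9, 1.4, 4.5]
tcp_pos: [446.6, -254.9, 89.3]
ft_force: [-5.6, 4.2, 13.3]
```

```bash
python3 -m creep '[[0,0,0,0,0,0.03,1],[0,0,0,0,0,0.04,1],[0,0,0,0,0,0.04,1]]'|grep -E "tcp|ft" 
python3 -m creep '[[0,0,0,0,0,0,0.7],[0,0,0,0,0,0,0.66],[0,0,0,0,0,0,0.6],[0,0,0,0,0,0,0.5],[0,0,0,0,0,0,0.4]]' >/dev/null
python3 -m creep '[[0,0,0,0,0,0,0.4],[0,0,0,0,0,0.4,0.4],[0,0,0,0,0,1,0.4],[0,0,0,0,0,1.8,0.4],[0,0,0,0,0,2.6,0.4]]'
python3 go.py 441.5 270.9 150 111.0
```

```text
tcp_pos: [446.7, -255.0, 89.3]
ft_force: [-2.1, 2.5, 8.1]
time: 14.27
tcp_pos: [446.3, -254.6, 154.8]
eef_rot: [0.321, -3.125, -0.001]
ft_force: [0.8, 0.6, -0.4]
opening: 51.3
grip_force: 0.0
turn [-0.   -0.    1.86] shift [-0.19 21.02 -0.19]
t 14.27 tcp [ 446.3 -254.6  154.8] ft [ 0.8  0.6 -0.4] open 51.3 grip 0.0 j [-0.77 -0.16 -0.32  1.41  0.   -0.98]
```

```bash
python3 -m creep '[[0,0,0,0,0.6,0,0.4],[0,0,0,0,1.8,0,0.4],[0,0,0,0,3.2,0,0.4],[0,0,0,0,4.7,0,0.4],[0,0,0,0,6.2,0,0.4]]' >/dev/null
python3 -m creep '[[0,0,0.4,0,1.5,0,0.4],[0,0,0.8,0,3,0,0.4],[0,0,1.2,0,4.5,0,0.4],[0,0,1.6,0,6,0,0.4],[0,0,1.86,-0.1,7.4,0,0.4]]' >/dev/null
python3 -m creep '[[0,0,0,0,1.5,0,0.4],[0,0,0,0,3,0,0.4],[0,0,0,0,4.5,0,0.4],[0,0,0,0,5.9,0,0.4],[0,0,0,-0.09,6.9,-0.4,0.4]]' >/dev/null
python3 -m creep '[[0,0,0,0,0.4,-0.4,0.4],[0,0,0,0,0.5,-1.2,0.4],[0,0,0,0,0.52,-1.6,0.4],[0,0,0,0,0.52,-1.6,0.4],[0,0,0,0,0.52,-1.6,0.4]]' >/dev/null
python3 go.py 441.5 270.9 34 111
python3 - <<'E'
from workcell import *
import cv2,numpy as np
b=get_image("wrist")["frame"][:,:,::-1]
cv2.imwrite("pics/w3.png",b)
E
```

```text
turn [ 0.01 -0.02  0.01] shift [ 0.01  0.04 -2.77]
t 15.93 tcp [441.3 270.  103.3] ft [-0.9 -1.1 -0.5] open 51.3 grip 0.0 j [ 0.3  -0.13 -0.38  1.31 -0.   -0.07]
```

View pics/w3.png

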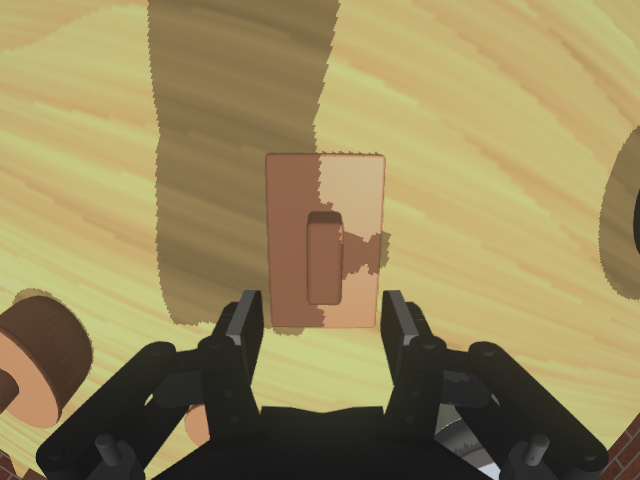

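The wrist view shows the oblong lid square to the tool, with the bar centred at column 324 between the pads. Descending to grasp.

```bash
python3 -m creep '[[0,0,0,0,0.02,-0.5,0.4],[0,0,0,0,0.02,-1.2,0.4],[0,0,0,0,0.02,-2,0.4],[0,0,0,0,0.02,-2.5,0.4],[0,0,0,0,0.02,-2.7,0.4]]' >/dev/null
python3 -m creep '[[0,0,0,0,0,0,0.4],[0,0,0,0,0,0,0.6],[0,0,0,0,0,0,0.8],[0,0,0,0,0,0,1],[0,0,0,0,0,0,1]]' >/dev/null
python3 -m creep '[[0,0,0,0,0,0,1],[0,0,0,0,0,0,1],[0,0,0,0,0,0,1]]'
python3 go.py 630 -276.4 150 82.3
```

```text
time: 17.07
tcp_pos: [442.6, 271.5, 37.4]
eef_rot: [-0.573, 3.087, 0.0]
ft_force: [-0.9, 0.6, 6.1]
opening: 19.1
grip_force: 41.8
turn [-0.    0.02 -5.74] shift [  7.5  -21.92   4.51]
t 17.07 tcp [442.6 271.5  37.4] ft [-0.9  0.6  6.1] open 19.1 grip 41.8 j [ 0.3  -0.08 -0.46  1.18 -0.   -0.07]
```

```bash
python3 -m creep '[[0,0,0,0,0,0.3,1],[0,0,0,0,0,0.9,1],[0,0,0,0,0,1.8,1],[0,0,0,0,0,2.8,1],[0,0,0,0,0,3.8,1]]' >/dev/null
python3 -m creep '[[0,0,-0.1,0.1,-0.4,0.8,1],[0,0,-0.4,0.4,-1.2,1.4,1],[0,0,-0.7,0.8,-2.2,1.7,1],[0,0,-1,1.2,-3.2,1.7,1],[0,0,-1.3,1.6,-4.3,1.7,1]]' >/dev/null
python3 -m creep '[[0,0,-0.3,0.4,-1.1,0,1],[0,0,-0.6,0.8,-2.2,0,1],[0,0,-0.9,1.2,-3.3,0,1],[0,0,-1.2,1.6,-4.4,0,1],[0,0,-1.5,2,-5.5,0,1]]' >/dev/null
python3 -m creep '[[0,0,-0.3,0.4,-1.1,0,1],[0,0,-0.6,0.8,-2.2,0,1],[0,0,-0.9,1.2,-3.3,0,1],[0,0,-1.2,1.6,-4.4,0,1],[0,0,-1.5,2,-5.5,0,1]]' >/dev/null
python3 -m creep '[[0,0,-0.3,0.4,-1.1,0,1],[0,0,-0.6,0.8,-2.2,0,1],[0,0,-0.9,1.2,-3.3,0,1],[0,0,-1.2,1.6,-4.4,0,1],[0,0,-1.44,1.9,-5.5,0,1]]' >/dev/null
python3 -m creep '[[0,0,0,0.05,-0.6,0,1],[0,0,0,0.05,-1,0,1],[0,0,0,0.05,-1.1,0,1],[0,0,0,0.05,-1.1,0,1]]' >/dev/null
python3 go.py 631.2 -276.4 98 82.3
```

```text
turn [-0.01 -0.    0.  ] shift [ 0.04 -0.01 -3.02]
t 19.48 tcp [ 630.2 -276.3  173.6] ft [-0.1  0.5 -0.6] open 19.0 grip 40.8 j [-0.6   0.38  0.28  1.48  0.   -0.47]
```

```bash
python3 -m creep '[[0,0,0,0.02,0,-0.5,1],[0,0,0,0.02,0,-1.2,1],[0,0,0,0.02,0,-2,1],[0,0,0,0.02,0,-2.6,1],[0,0,0,0.02,0,-2.95,1]]' >/dev/null
python3 -m creep '[[0,0,0,0,0,0,1],[0,0,0,0,0,0,1]]' >/dev/null
python3 go.py 631.2 -276.4 83.4 82.3
python3 - <<'E'
from workcell import *
import cv2,numpy as np
a=cv2.resize(get_image("scene")["frame"][240:340,180:310,::-1],(780,600),interpolation=cv2.INTER_CUBIC)
b=get_image("wrist")["frame"][:,:,::-1]
cv2.imwrite("pics/p3.png",np.hstack([cv2.resize(a,(390,300)),cv2.resize(b,(400,300))]))
E
```

```text
turn [-0.01 -0.01 -0.01] shift [ 0.01 -0.04 -0.65]
t 20.07 tcp [ 630.8 -275.3   99.7] ft [-1.   0.4 -1.5] open 19.1 grip 40.8 j [-0.6   0.39  0.17  1.35  0.   -0.47]
```

View pics/p3.png

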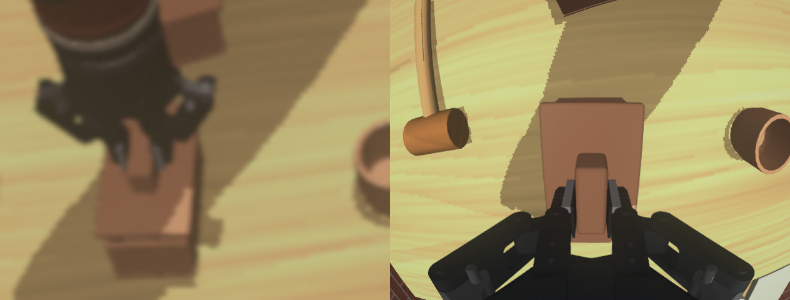

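The oblong lid is parallel to its jar: plate centre at column 592, jar edge at 591. Lowering it now.

```bash
python3 -m creep '[[0,0,0,0,-0.02,-0.12,1],[0,0,0,0,-0.02,-0.24,1],[0,0,0,0,-0.02,-0.36,1],[0,0,0,0,-0.02,-0.46,1],[0,0,0,0,-0.02,-0.52,1]]' | grep -E "tcp|ft"
python3 -m creep '[[0,0,0,0,0,-0.03,1],[0,0,0,0,0,-0.06,1],[0,0,0,0,0,-0.09,1],[0,0,0,0,0,-0.1,1],[0,0,0,0,0,-0.1,1]]'|grep -E "tcp|ft" 
python3 -m creep '[[0,0,0,0,0,-0.02,1],[0,0,0,0,0,-0.02,1]]'|grep -E "tcp|ft"
```

```text
tcp_pos: [630.8, -276.7, 86.2]
ft_force: [-0.5, 0.7, -0.8]
tcp_pos: [630.9, -276.8, 84.3]
ft_force: [0.1, 0.6, -2.0]
tcp_pos: [631.0, -276.7, 83.8]
ft_force: [0.1, -0.2, -1.8]
```

```bash
python3 -m creep '[[0,0,0,0,0,-0.02,1],[0,0,0,0,0,-0.03,1],[0,0,0,0,0,-0.03,1]]'|grep -E "tcp|ft" 
python3 -m creep '[[0,0,0,0,0,-0.01,1],[0,0,0,0,0,-0.02,1],[0,0,0,0,0,-0.02,1]]'|grep -E "tcp|ft"
```

```text
tcp_pos: [631.0, -276.8, 83.5]
ft_force: [-2.0, 1.5, 2.4]
tcp_pos: [631.0, -276.8, 83.4]
ft_force: [-3.1, 1.9, 6.7]
```

Contact came at the expected height (83.4). I'll release, lift and head for the small lid.

```bash
python3 -m creep '[[0,0,0,0,0,0,0.78],[0,0,0,0,0,0,0.7],[0,0,0,0,0,0,0.6],[0,0,0,0,0,0,0.5],[0,0,0,0,0,0,0.4]]' >/dev/null
python3 -m creep '[[0,0,0,0,0,0,0.4],[0,0,0,0,0,0.4,0.4],[0,0,0,0,0,1.2,0.4],[0,0,0,0,0,2.2,0.4],[0,0,0,0,0,3.2,0.4]]'
python3 go.py 634.8 252.4 160 110
```

```text
time: 22.5
tcp_pos: [630.6, -276.5, 163.8]
eef_rot: [-0.21, -3.134, -0.001]
ft_force: [-0.4, -0.1, 0.2]
opening: 51.1
grip_force: 0.0
turn [-0.   -0.01  5.54] shift [ 0.17 21.16 -0.15]
t 22.5 tcp [ 630.6 -276.5  163.8] ft [-0.4 -0.1  0.2] open 51.1 grip 0.0 j [-0.6   0.38  0.27  1.46  0.   -0.47]
```

```bash
python3 -m creep '[[0,0,0.1,0,0.6,0,0.4],[0,0,0.4,0,1.8,0,0.4],[0,0,0.8,0,3.2,0,0.4],[0,0,1.2,0,4.7,0,0.4],[0,0,1.6,0,6.2,0,0.4]]' >/dev/null
python3 -m creep '[[0,0,0.4,0,1.5,0,0.4],[0,0,0.8,0,3,0,0.4],[0,0,1.2,0,4.5,0,0.4],[0,0,1.6,0,6,0,0.4],[0,0,1.9,0.1,7.4,0,0.4]]' >/dev/null
python3 -m creep '[[0,0,0.4,0,1.5,0,0.4],[0,0,0.8,0,3,0,0.4],[0,0,1.2,0,4.5,0,0.4],[0,0,1.6,0,5.9,0,0.4],[0,0,2.04,0.07,6.9,-0.4,0.4]]' >/dev/null
python3 -m creep '[[0,0,0,0,0.4,-0.4,0.4],[0,0,0,0,0.6,-1.2,0.4],[0,0,0,0,0.66,-2,0.4],[0,0,0,0,0.66,-2,0.4],[0,0,0,0,0.66,-2,0.4]]' >/dev/null
python3 go.py 634.8 252.4 35 110
python3 - <<'E'
from workcell import *
import cv2,numpy as np
b=get_image("wrist")["frame"][:,:,::-1]
cv2.imwrite("pics/w4.png",b)
E
```

```text
turn [ 0.01 -0.03  0.01] shift [ 0.03  0.03 -2.66]
t 24.17 tcp [634.1 251.6 101.5] ft [ 0.4 -0.3  0.7] open 51.4 grip 0.0 j [ 0.19  0.38  0.15  1.35 -0.   -0.16]
```

View pics/w4.png

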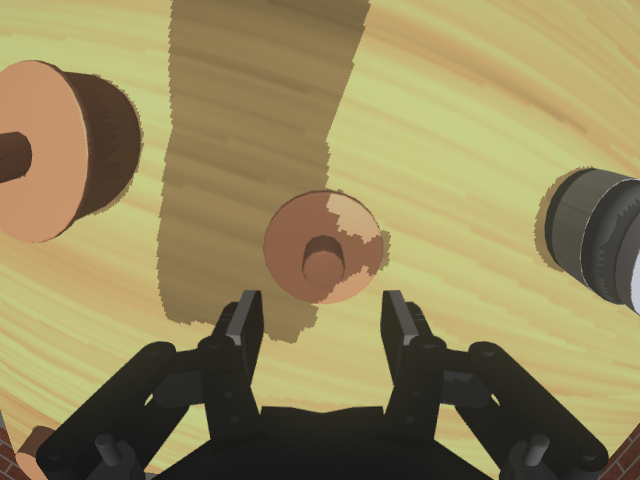

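The small lid's knob is centred at column 323 between the pads, and the tub is well clear on the right. Grasping now.

```bash
python3 -m creep '[[0,0,0,0.02,0.02,-0.5,0.4],[0,0,0,0.02,0.02,-1.2,0.4],[0,0,0,0.02,0.02,-1.9,0.4],[0,0,0,0.02,0.02,-2.4,0.4],[0,0,0,0.02,0.02,-2.66,0.4]]' >/dev/null
python3 -m creep '[[0,0,0,0,0,0,0.4],[0,0,0,0,0,0,0.6],[0,0,0,0,0,0,0.8],[0,0,0,0,0,0,1],[0,0,0,0,0,0,1]]' | grep tcp
python3 -m creep '[[0,0,0,0,0,0,1],[0,0,0,0,0,0,1],[0,0,0,0,0,0,1]]'
python3 go.py 632.8 -83.1 160 90
```

```text
tcp_pos: [636.6, 252.9, 37.6]
time: 25.3
tcp_pos: [636.6, 253.0, 37.6]
eef_rot: [-0.546, 3.092, 0.0]
ft_force: [-1.2, 0.5, 6.4]
opening: 22.5
grip_force: 39.5
turn [-0.    0.03 -4.  ] shift [ -0.15 -13.44   4.9 ]
t 25.3 tcp [636.6 253.   37.6] ft [-1.2  0.5  6.4] open 22.5 grip 39.5 j [ 0.19  0.42  0.09  1.24  0.   -0.16]
```

```bash
python3 -m creep '[[0,0,0,0,0,0.3,1],[0,0,0,0,0,0.9,1],[0,0,0,0,0,1.8,1],[0,0,0,0,0,2.8,1],[0,0,0,0,0,3.8,1]]' >/dev/null
python3 -m creep '[[0,0,0,0,0,0.9,1],[0,0,-0.3,0,-0.4,1.7,1],[0,0,-0.7,0,-1.1,1.8,1],[0,0,-1,0,-2,1.8,1],[0,0,-1.3,0,-3,1.8,1]]' >/dev/null
python3 -m creep '[[0,0,-0.3,0,-1.1,0,1],[0,0,-0.6,0,-2.2,0,1],[0,0,-0.9,0,-3.3,0,1],[0,0,-1.2,0,-4.4,0,1],[0,0,-1.5,0,-5.5,0,1]]' >/dev/null
python3 -m creep '[[0,0,-0.3,0,-1.1,0,1],[0,0,-0.6,0,-2.2,0,1],[0,0,-0.9,0,-3.3,0,1],[0,0,-1.1,0,-4.2,0,1],[0,0,-1.2,0,-4.7,0,1]]' >/dev/null
python3 -m creep '[[0,0,0,0,-0.2,0,1],[0,0,0,0,-0.2,-0.5,1],[0,0,0,0,-0.2,-1.3,1],[0,0,0,0,-0.2,-2.1,1],[0,0,0,0,-0.2,-2.6,1]]' >/dev/null
python3 -m creep '[[0,0,0,0,0,-0.1,1],[0,0,0,0,0,-0.1,1],[0,0,0,0,0,-0.1,1]]' >/dev/null
python3 go.py 634.7 -83.1 85.6 90
python3 - <<'E'
from workcell import *
import cv2,numpy as np
a=cv2.resize(get_image("scene")["frame"][240:340,250:380,::-1],(780,600),interpolation=cv2.INTER_CUBIC)
b=get_image("wrist")["frame"][:,:,::-1]
cv2.imwrite("pics/p4.png",np.hstack([cv2.resize(a,(390,300)),cv2.resize(b,(400,300))]))
E
```

```text
turn [ 0.    0.01 -0.01] shift [-0.05 -0.06 -0.95]
t 27.63 tcp [636.  -81.7 109.3] ft [-0.3  0.1  0.2] open 22.6 grip 39.4 j [-0.33  0.24  0.01  1.34  0.   -0.33]
```

View pics/p4.png

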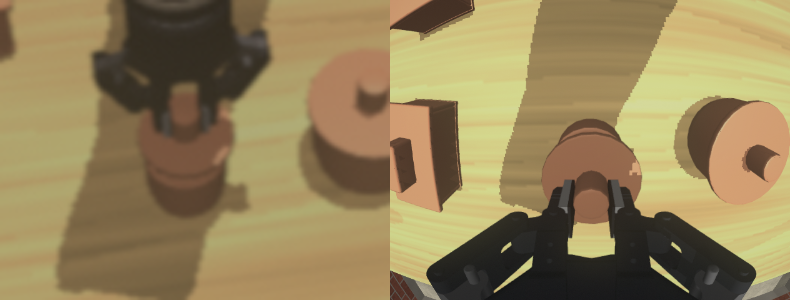

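The small lid is over its jar, about 1.3 mm toward +y (plate centre at column 591, jar at 589). I'll correct that and lower it.

```bash
python3 -m creep '[[0,0,0,-0.04,-0.05,-0.2,1],[0,0,0,-0.04,-0.05,-0.4,1],[0,0,0,-0.04,-0.05,-0.6,1],[0,0,0,-0.04,-0.05,-0.72,1],[0,0,0,-0.04,-0.05,-0.8,1]]' | grep -E "tcp|ft"
python3 -m creep '[[0,0,0,0,0,-0.03,1],[0,0,0,0,0,-0.06,1],[0,0,0,0,0,-0.09,1],[0,0,0,0,0,-0.09,1]]'|grep -E "tcp|ft" 
python3 -m creep '[[0,0,0,0,0,-0.02,1],[0,0,0,0,0,-0.03,1],[0,0,0,0,0,-0.03,1]]'|grep -E "tcp|ft"
```

```text
tcp_pos: [634.3, -83.4, 87.7]
ft_force: [0.2, -0.3, -1.6]
tcp_pos: [634.8, -83.5, 86.3]
ft_force: [-0.1, -0.6, -1.5]
tcp_pos: [634.8, -83.5, 85.8]
ft_force: [-0.2, 0.3, 0.5]
```

```bash
python3 -m creep '[[0,0,0,0,0,-0.02,1],[0,0,0,0,0,-0.03,1],[0,0,0,0,0,-0.03,1]]'|grep -E "tcp|ft" 
python3 -m creep '[[0,0,0,0,0,0,0.74],[0,0,0,0,0,0,0.7],[0,0,0,0,0,0,0.6],[0,0,0,0,0,0,0.5],[0,0,0,0,0,0,0.4]]' >/dev/null
python3 -m creep '[[0,0,0,0,0,0,0.4],[0,0,0,0,0,0.4,0.4],[0,0,0,0,0,1.2,0.4],[0,0,0,0,0,2.2,0.4],[0,0,0,0,0,3.2,0.4]]' >/dev/null
python3 -m creep '[[0,0,0,-0.5,0.5,0.5,0.4],[0,0,0,-1.5,1.5,1,0.4],[0,0,0,-2.7,2.7,1.5,0.4],[0,0,0,-3.9,3.9,2,0.4],[0,0,0,-5,5,2,0.4]]' >/dev/null
python3 -m creep '[[0,0,0,-0.5,0.5,0.5,0.4],[0,0,0,-1.5,1.5,1,0.4],[0,0,0,-1.8,2.7,1,0.4],[0,0,0,-1.8,3.9,1,0.4],[0,0,0,-1.8,4.5,1,0.4]]'
python3 -m creep '[[0,0,0,0,0,0,0.4],[0,0,0,0,0,0,0.4]]'
python3 - <<'E'
from workcell import *
import cv2,pickle
g=get_image("top");pickle.dump(g,open("img1.pkl","wb"))
cv2.imwrite("pics/end.png",cv2.resize(g["frame"][140:310,230:480,::-1],(800,544),interpolation=cv2.INTER_CUBIC)) #x3.2
E
```

```text
tcp_pos: [635.1, -83.7, 85.6]
ft_force: [-1.0, 0.1, 4.3]
time: 30.65
tcp_pos: [465.7, 155.0, 241.4]
eef_rot: [-0.003, 3.139, 0.001]
ft_force: [0.1, 0.8, 0.0]
opening: 51.1
grip_force: 0.0
time: 30.82
tcp_pos: [466.1, 152.9, 240.4]
eef_rot: [-0.003, 3.141, -0.0]
ft_force: [-0.1, -0.4, -0.1]
opening: 51.3
grip_force: 0.0
```

View pics/end.png

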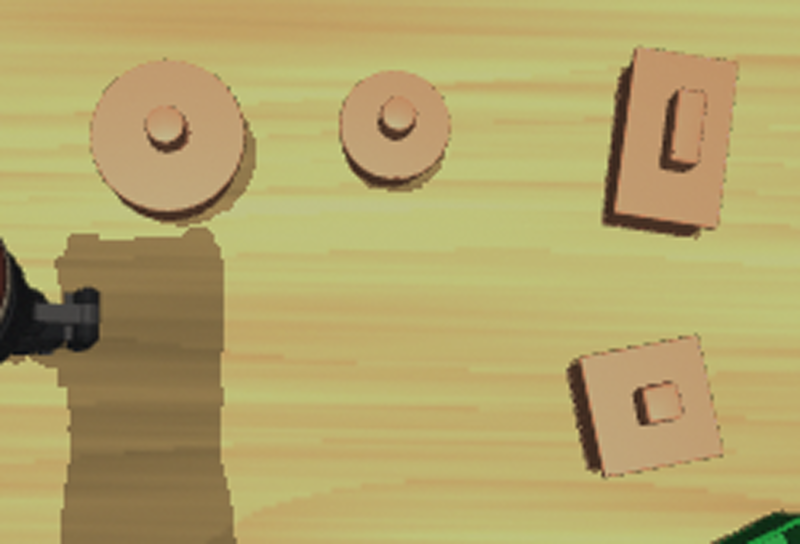

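Run:
```python
from h import *
g=pickle.load(open("img1.pkl","rb"));J=pickle.load(open("pose.pkl","rb"))
f=lambda p:(np.array(p,float)+.5)/3.2-.5+[230,140]
for n,(L,R,T,B),z in [("jar_large",(90,246,59,214),74),("jar_small",(340,451,71,181),64)]:
    P=unproj(g,f([[L,(T+B)/2],[R,(T+B)/2],[(L+R)/2,T],[(L+R)/2,B]]),z)
    c=np.array([P[2:].mean(0)[0],P[:2].mean(0)[1]]);print(n,c.round(1),"off",(c-J[n][:2]).round(1),np.linalg.norm(P[0]-P[1]).round(1),np.linalg.norm(P[2]-P[3]).round(1))
for n,pts,z,w,h in [("jar_oblong",[(739,62),(719,229),(614,216),(636,47)],62,118,72),("jar_square",[(698,335),(723,456),(604,477),(581,358)],70,82,82)]:
    P=unproj(g,f(pts),z)
    r=min((least_squares(lambda v:(corners(*v,w,h)-np.roll(P,k,0)).ravel(),[*P.mean(0),J[n][2]]) for k in range(4)),key=lambda r:r.cost)
    print(n,r.x.round(3),"off",(r.x-J[n][:3]).round(3),[np.linalg.norm(P[i]-P[i-1]).round(1) for i in range(4)],r.cost.round(1))
```

```text
jar_large [620.4  69.4] off [-0.5 -0.4] 104.3 106.0
jar_small [633.2 -84.1] off [ 0.3 -1. ] 75.6 76.4
jar_oblong [ 6.29102e+02 -2.77186e+02 -1.29000e-01] off [-0.879 -0.744  0.005] [np.float64(71.8), np.float64(117.9), np.float64(72.2), np.float64(119.4)] 1.1
jar_square [ 444.379 -255.673   -1.377] off [-1.939 -0.964 -1.582] [np.float64(80.6), np.float64(82.2), np.float64(81.0), np.float64(80.4)] 1.6
```

The final top view shows all four lids seated. Their offsets from the jar centres are 0.6 to 2.2 mm, the yaw is within 0.6°, and the plate sizes match at seated height. The robot is clear, so I'm handing in.

```bash
python3 -c "
from workcell import *
print(finish_job())"
```

```text
the job is handed in; nothing more can be done
None
```

All four lids are on their matching jars, flat and within about 2 mm of centre as measured from the final top view. The square and oblong lids line up with their jars to within 0.6°. The arm never went near the tub, mallet or green jar, and the job was handed in at about 31 s; no verdict came back.

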